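# Check the inner shutter, then open the pass box hatch

### The arm

A 7-joint arm with a two-finger parallel gripper is mounted at the origin on the work surface. World frame = base frame: x ahead of the robot, y to its left, z up, the work surface at z = 0. Lengths are in m, angles in rad, forces in N, time in s.
With the tool pointing down it reaches from about 0.425 to 0.95 m from the base axis. Payload 4.7 kg.
Tool frame: the origin (TCP) lies at the very end of the fingers, on their centre line; the grasp point (between the pads) lies bot.pinch_z behind it (bot.pinch_z is the distance from the TCP to the grasp point, in m); z points along the fingers, y is the line along which they close (so a half turn about z gives the same grasp; the last joint's range is limited). The gripper opens to 87 mm and grips with 3 to 60 N. Pads are 19 mm wide; open, the fingers measure 117 mm over their backs; the gripper's body (75 mm by 190 mm) begins 51 mm behind the grasp point.
Start: joints at [-0.029, 0.469, -0.049, 1.532, 0.024, 1.141, -0.082], TCP at [0.675, 0, 0.197] pointing down, gripper open.
Joint ranges: [-2.59, 2.59], [-0.33, 1.99], [-1.39, 1.29], [0.1, 2.45], [-1.04, 4.18], [0.21, 1.99], [-2.66, 2.66]. Speed limits (rad/s): [2.57, 2.57, 3.14, 3.14, 3.14, 3.14, 3.14].

### API

Orientations are given as [roll, pitch, yaw] about the fixed x, y, z axes, in that order (R = Rz(yaw) Ry(pitch) Rx(roll)).
In Python, from cell import bot gives the robot as it stands. The module is installed in compiled form; this text tells all that it offers.
- The arm moves only by the tool drive_tool, never from a script. Its argument "rows" is a list of rows, each a list of 7 numbers: the shift along the world's x, y, z in mm, then the turn, a rotation vector about the world's x, y, z in rad, then the gripper's target within -1 to 1 (shut at 1, half-way at 0, fully open at -1). A call has 1 to 10 rows; each row is the pose to reach, as a shift and turn from the pose commanded when the call began; what a row does not reach only later rows make up. A row lasts 1/10 s, in which the tool goes at most 50 mm and 8.59 degrees, less where a joint would pass 70% of its speed; a pose out of reach is approached as far as the arm can. A call with a gripper value outside its range is refused whole. The fingers move at their own pace and stop on an object; the grip force is fixed at half the most. Time passes only in rows, so rows that repeat a pose let the fingers close. It gives the time, the measured TCP pose, the force, the opening and the grip force at its end, in the units of the state.
- bot.get_obs(): the state, without advancing time (a new reading comes with each control period).
- bot.camera(name): name is "scene" or "side" or "wrist"; returns a dict with "pixels" (420x560x3 uint8, blue, green, red), "depth" (420x560 float32, m along the optical axis (not along the pixel's ray), 0 where there is no reading), "vertical_fov" (degrees; the focal length in pixels is half the picture's height over the tangent of half this angle, whatever the lens; pixels are square), "cx", "cy" (the principal point, pixels), "pose" (4x4, takes a point from camera to world coordinates); the wrist camera has in their place "T_tool_cam" (4x4, takes a point from camera to tool coordinates, whose origin is the TCP and whose axes are the flange's). Camera axes: x right, y up, looking along -z (the intrinsics and any distortion apply to the point x, -y, -z); pixel columns grow to the right and rows downward; lengths in m; the calibration is good to about 2 mm. A picture is of the moment at which its call begins: read the wrist's pose just before it.
- bot.hand_in(): hands the job in; it is judged then, once.
The state is a dict: "t": time; "q": joint angles; "qvel": joint speeds; "effort": joint torques, N m; "tool_pos": TCP position; "ee_rot": TCP orientation; "wrist_force": force on the tool from outside, world axes, zero at the start; "torque": the same for the moment, N m; "grip_width": finger opening in m; "grasp_force": force on a finger pad.
Only numpy, scipy, OpenCV 4.12 (cv2) and the standard library are available. Lean on these libraries where they do the work, as an engineer would, in place of code of your own. Each camera call takes 0.05 s, during which the arm holds its last target. There are 200 camera calls.

### The job

A finished insole shell is waiting in the pass box of the dust-tight trimming cabinet. First feel that the inner shutter towards the cabinet is shut, by pressing down firmly on its lip until it is hard on its stop (it may have been left a little open, so push it home if it gives); only then swing the hatch on top of the box all the way up by its handle and leave it standing open by itself, with the shutter still shut. Do not shift the other things lying about.

Things in the scene. Friction and masses are not known exactly. Their poses are not given: they have to be found in the camera images.
- pass_box: Fixed cream sheet-metal chamber, 240 mm deep (x) by 300 mm long (y), rim 130 mm above the table, hatch on top. From its +y end a closed tunnel runs to the cabinet; between them stands the shutter's frame, 300 mm wide (x), 26 mm thick, 165 mm high, centred at y = +163 mm. Origin: centre of the chamber's underside, at table height; z up; -x is the hatch handle's side, towards the robot.
- shutter (a joint): Inner shutter: an upright steel blade sliding up and down in the frame. Value: height in m above its shut stop, 0 shut, 0.110 fully up. It starts between 0 and 0.020 and stays where it is left; sliding it down takes a push of about 3 N (up to 5 N if fast), and at 0 it meets a hard stop.
- shutter_lip (a point): Folded steel lip on top of the shutter blade, the part to press: a level flat top 150 mm long (x) by 32 mm wide (y). Origin: centre of its top face, 198 mm above the table when the shutter is shut, higher by the shutter's value when not; x along the lip. Its edge folds stand 13 mm or more clear of the frame.
- hatch (a joint): Outer hatch on top of the pass box: a framed clear pane 210 mm (x) by 260 mm (y), 10 mm thick, about 0.5 kg, hinged along its far (+x) edge. Value: opening angle in rad, 0 shut, 1.57 upright, 1.92 leaning back on its stop. Friction hinges hold it at whatever angle it is left; lifting it by the handle takes about 7 N.
- hatch_grip (a point): Middle of the hatch's handle: a round bar of 12 mm diameter, 120 mm long along the pass box's y, its centre line 38 mm off the hatch's outer face and 27 mm in from the hatch's free edge. 180 mm above the table with the hatch shut; 32 mm clear under the bar.
- hatch_hinge (a point): Middle of the hatch's hinge line, which runs along the pass box's y; 132 mm above the table. With the hatch shut the handle's bar is 183 mm from it to the pass box's -x and 48 mm higher; opening carries the handle up and over towards +x.
- shell: Bystander: black insole shell about 180 mm long lying in the pass box. Origin under its middle.
- caliper: Bystander: steel caliper 200 mm long lying on the roof of the tunnel, beyond the shutter. Origin under its middle.
- last: Bystander: wooden shoe last 230 mm long, 105 mm high. Origin under its middle.
- drum: Bystander: brown grinding drum, 96 mm diameter, 85 mm high, standing beside the pass box's closed end. Origin under its middle.
- primer: Bystander: metal can 80 mm diameter, 120 mm high. Origin under its middle.
- bench_brush: Bystander: bench brush 240 mm long. Origin under the middle of its length.
- blank_bin: Bystander: grey stack-nest bin 200 by 150 by 85 mm with insole blanks. Origin under its middle.

How it is judged:
By the outcome, as a careful person would: the job done as asked, in the order asked, and still so for the second after the job is handed in, with the robot touching nothing.
It also fails if it takes over 51 s, if anything falls off the work surface, if the arm or the gripper's body presses on something with over 40 N, if the wrist force passes 120 N, or if a joint passes its speed limit or range.

## Working session

There is one attempt and no reset: what is moved stays moved. The work goes in short steps, Python scripts to look and compute and a tool call to move; the robot and the scene stay as the last step left them, time stands still between calls to the robot, and variables do not carry over. Pictures are saved under pics/ and viewed, at most 10 in all, crops included, and the job is handed in when it is done.

Besides the shell and the picture viewer there is one more tool, called after "Request:" as a command line: name --pt "numbers of a row" for each row, then --argument value for the rest. drive_tool: Moves the arm, as the interface text tells. Its arguments: {"type":"object","properties":{"rows":{"type":"array"}},"required":["rows"]}

```bash
mkdir -p pics; cat > h.py <<'E'
import numpy as np, cv2
from cell import bot
def cloud(c):
    d=c["depth"]; H,W=d.shape; f=H/2/np.tan(np.radians(c["vertical_fov"])/2)
    v,u=np.mgrid[:H,:W]
    P=np.stack([(u-c["cx"])/f*d,-(v-c["cy"])/f*d,-d],-1)
    T=c["pose"]; return P@T[:3,:3].T+T[:3,3]
E
python3 - <<'E'
from h import *
for n in("scene","side"):
    c=bot.camera(n); cv2.imwrite(f"pics/{n}0.png",c["pixels"]); np.savez(n+"0.npz",**c); print(n,[k for k in c],c["pose"].round(3).tolist(),c["vertical_fov"],c["cx"],c["cy"],(c["depth"]>0).mean())
o=bot.get_obs(); print(o); print(bot.pinch_z)
E
```

```text
scene ['pixels', 'depth', 'vertical_fov', 'cx', 'cy', 'pose'] [[0.402, -0.748, 0.528, 1.381], [0.915, 0.318, -0.247, -0.358], [0.016, 0.583, 0.813, 1.343], [0.0, 0.0, 0.0, 1.0]] 49.135972901139496 275.3794121634492 206.4049204062592 0.9961139455782313
side ['pixels', 'depth', 'vertical_fov', 'cx', 'cy', 'pose'] [[0.996, -0.076, 0.055, 0.673], [0.094, 0.805, -0.585, -0.603], [0.0, 0.588, 0.809, 0.996], [0.0, 0.0, 0.0, 1.0]] 56.599363982995875 278.23765153314775 208.98795048077412 0.9960119047619047
{'t': 0.1, 'q': array([-0.02891226,  0.46940078, -0.04861648,  1.53357942,  0.02407887,
        1.14102216, -0.08230771]), 'qvel': array([ 0.00038053, -0.0018804 , -0.00128379, -0.00255111,  0.00055966,
        0.00117715,  0.00011077]), 'effort': array([ 1.65191257e-03, -5.09170032e+01, -8.03893874e-02, -2.36828882e+01,
       -6.13215147e-02,  3.44494684e-02,  3.39676899e-05]), 'tool_pos': array([6.74401752e-01, 3.90060224e-05, 1.96075426e-01]), 'ee_rot': array([-3.13976780e+00,  3.57285243e-05,  1.57084043e+00]), 'wrist_force': array([-0.36105632, -0.81488403, -0.72175018]), 'torque': array([ 0.02463231, -0.02052426, -0.00011781]), 'grasp_force': 0.0, 'grip_width': 0.08681622252429413}
0.0187
```

View pics/scene0.png

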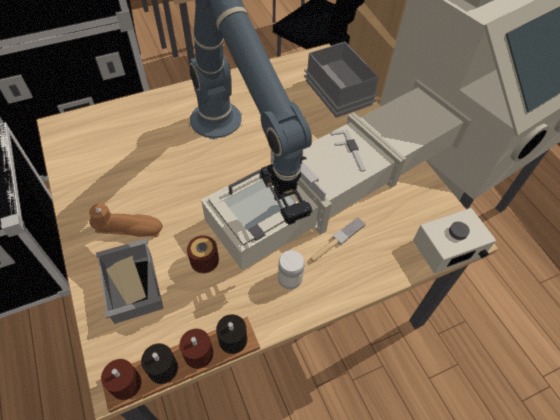

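View pics/side0.png

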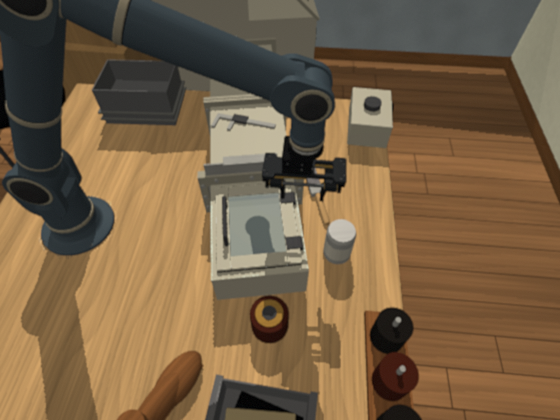

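The scene view shows the box at about (205–325, 170–260), the arm above its far end. The side view shows the black handle bar at about (225, 200–245), the frame and lip around (205–300, 160–200), and the caliper at (245, 122).

```bash
python3 - <<'E'
from h import *
C={n:dict(np.load(n+"0.npz")) for n in("scene","side")}
for n,win in(("side",(130,300,195,320)),("scene",(120,270,195,345))):
    c=C[n];P=cloud(c);r0,r1,c0,c1=win
    print(n)
    p=P[r0:r1,c0:c1].reshape(-1,3);g=c["pixels"][r0:r1,c0:c1].reshape(-1,3).astype(int)
    h,e=np.histogram(p[:,2],bins=np.arange(.09,.24,.005));print([(round(a,3),int(k)) for a,k in zip(e,h)])
    big=cv2.resize(c["pixels"][r0:r1,c0:c1],None,fx=4,fy=4,interpolation=cv2.INTER_CUBIC);cv2.imwrite(f"pics/{n}_crop.png",big)
c=C["side"];P=cloud(c)
for name,pts in {"handle":[(v,225) for v in range(190,252,6)],"lip row":[(v,245) for v in range(140,200,4)],"x row lip":[(163,u) for u in range(200,300,6)],"row150":[(152,u) for u in range(200,300,6)]}.items():
    print(name);[print(v,u,P[v,u].round(3),c["pixels"][v,u]) for v,u in pts]
E
```

```text
side
[(np.float64(0.09), 108), (np.float64(0.095), 92), (np.float64(0.1), 94), (np.float64(0.105), 101), (np.float64(0.11), 116), (np.float64(0.115), 105), (np.float64(0.12), 92), (np.float64(0.125), 543), (np.float64(0.13), 3104), (np.float64(0.135), 1232), (np.float64(0.14), 4429), (np.float64(0.145), 976), (np.float64(0.15), 100), (np.float64(0.155), 80), (np.float64(0.16), 126), (np.float64(0.165), 240), (np.float64(0.17), 80), (np.float64(0.175), 69), (np.float64(0.18), 74), (np.float64(0.185), 178), (np.float64(0.19), 32), (np.float64(0.195), 65), (np.float64(0.2), 82), (np.float64(0.205), 73), (np.float64(0.21), 195), (np.float64(0.215), 198), (np.float64(0.22), 1), (np.float64(0.225), 7), (np.float64(0.23), 5)]
scene
[(np.float64(0.09), 158), (np.float64(0.095), 115), (np.float64(0.1), 106), (np.float64(0.105), 145), (np.float64(0.11), 134), (np.float64(0.115), 323), (np.float64(0.12), 431), (np.float64(0.125), 1628), (np.float64(0.13), 1224), (np.float64(0.135), 1558), (np.float64(0.14), 1341), (np.float64(0.145), 185), (np.float64(0.15), 48), (np.float64(0.155), 56), (np.fl
[... 2181 characters left out ...]
.338 0.001] [ 92 144 184]
152 206 [ 0.327  0.342 -0.002] [ 82 128 166]
152 212 [0.392 0.217 0.133] [156 183 191]
152 218 [0.41  0.22  0.131] [155 182 191]
152 224 [0.429 0.22  0.133] [156 182 192]
152 230 [0.447 0.222 0.132] [156 183 191]
152 236 [0.465 0.226 0.131] [156 183 193]
152 242 [0.483 0.226 0.132] [157 184 193]
152 248 [0.502 0.225 0.135] [158 185 194]
152 254 [0.52  0.231 0.131] [157 185 194]
152 260 [0.538 0.235 0.129] [157 184 194]
152 266 [0.584 0.035 0.337] [123 143 151]
152 272 [0.598 0.038 0.335] [127 148 154]
152 278 [0.593 0.236 0.132] [158 185 194]
152 284 [ 0.63  -0.017  0.394] [20 19 20]
152 290 [ 0.643 -0.017  0.395] [11 10 13]
152 296 [ 0.656 -0.024  0.404] [44 47 48]
```

View pics/side_crop.png

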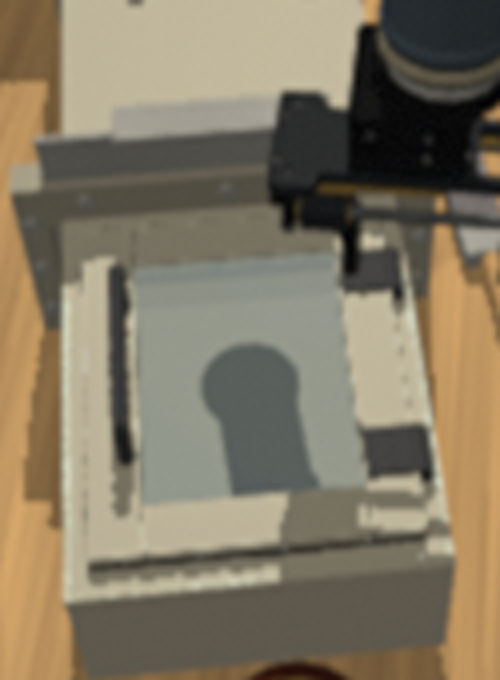

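View pics/scene_crop.png

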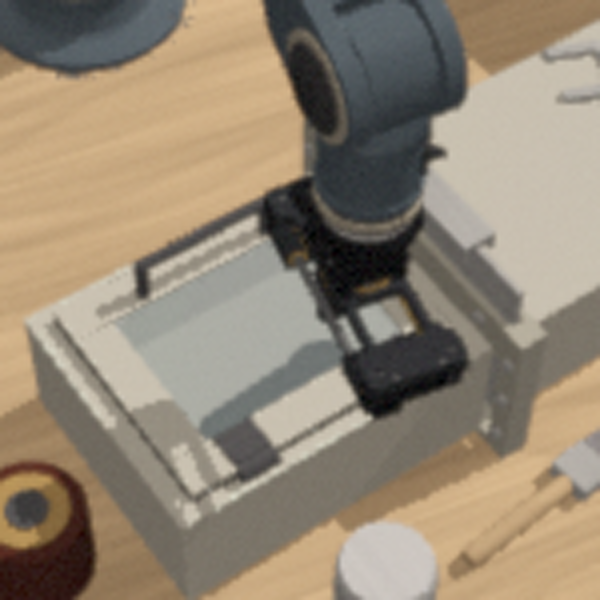

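```bash
python3 - <<'E'
from h import *
C={n:dict(np.load(n+"0.npz")) for n in("scene","side")}
A=[]
for n in C:
    c=C[n];P=cloud(c).reshape(-1,3);g=c["pixels"].reshape(-1,3).astype(int);A.append((n,P,g))
    roi=(P[:,0]>.35)&(P[:,0]<.8)&(P[:,1]>-.2)&(P[:,1]<.2)
    hd=roi&(P[:,2]>.178)&(P[:,2]<.192)&(g.max(1)<85)&(P[:,0]<.53)&(P[:,1]<.05)
    p=P[hd][:,:2].astype(np.float32);l=cv2.fitLine(p,cv2.DIST_HUBER,0,.01,.01).ravel();t=(p-l[2:])@l[:2]
    print(n,"handle",len(p),l,"ends",l[2:]+l[:2]*t.min(),l[2:]+l[:2]*t.max())
    lp=roi&(P[:,2]>.207)&(P[:,2]<.221)&(P[:,1]>.08)&(g.max(1)-g.min(1)<22)&(g.min(1)>55)
    p=P[lp];r=cv2.minAreaRect(p[:,:2].astype(np.float32));print("lip",len(p),r,np.median(p[:,2]));print(cv2.boxPoints(r).round(3).tolist())
    yaw=.175;R=np.array([[np.cos(yaw),np.sin(yaw)],[-np.sin(yaw),np.cos(yaw)]])
    top=roi&(P[:,2]>.125)&(P[:,2]<.150)
    q=P[top][:,:2]@R.T;print("top box-axes pct",np.percentile(q,[.3,1,50,99,99.7],axis=0).round(3).tolist())
    fr=roi&(P[:,2]>.158)&(P[:,2]<.169)&(P[:,1]>.03);q=P[fr][:,:2]@R.T;print("frame",np.percentile(q,[1,5,50,95,99],axis=0).round(3).tolist())
    q=P[lp][:,:2]@R.T;print("lip",np.percentile(q,[1,5,50,95,99],axis=0).round(3).tolist())
E
```

```text
scene handle 47 [ 0.20840055 -0.97804356  0.48709896 -0.05583338] ends [0.47383714 0.00640567] [ 0.49891707 -0.11129684]
lip 178 ((0.5725988745689392, 0.13523247838020325), (0.11558625102043152, 0.034982312470674515), 10.448104858398438) 0.21218594615525488
[[0.5130000114440918, 0.1420000046491623], [0.5189999938011169, 0.1080000028014183], [0.6330000162124634, 0.1289999932050705], [0.6259999871253967, 0.16300000250339508]]
top box-axes pct [[0.405, -0.281], [0.432, -0.279], [0.567, -0.171], [0.682, 0.106], [0.693, 0.118]]
frame [[0.551, 0.019], [0.561, 0.02], [0.642, 0.028], [0.691, 0.045], [0.693, 0.048]]
lip [[0.533, 0.017], [0.543, 0.019], [0.58, 0.034], [0.615, 0.048], [0.616, 0.05]]
side handle 140 [ 0.18789221 -0.98218966  0.4848957  -0.0563652 ] ends [0.4722628  0.00967216] [ 0.49625486 -0.1157442 ]
lip 389 ((0.48454123735427856, 0.11587085574865341), (0.16551120579242706, 0.033898383378982544), 11.280951499938965) 0.21478011163909905
[[0.4000000059604645, 0.11599999666213989], [0.40700000524520874, 0.08299999684095383], [0.5690000057220459, 0.11500000208616257], [0.5619999766349792, 0.14900000393390656]]
top box-axes pct [[0.401, -0.281], [0.424, -0.28], [0.541, -0.156], [0.664, 0.023], [0.667, 0.117]]
frame [[0.391, 0.015], [0.397, 0.017], [0.473, 0.022], [0.56, 0.034], [0.569, 0.04]]
lip [[0.467, 0.014], [0.47, 0.016], [0.521, 0.027], [0.573, 0.043], [0.577, 0.045]]
```

The views agree: yaw is about 0.19, the handle middle is near (0.485, -0.053, 0.180), and the lip centre is near (0.527, 0.125). The lip top is at about 0.214, so the shutter is roughly 15 mm open. I'll go above the lip with the fingers shut.

Request:
drive_tool --pt "0 0 45 0 0 0 1" --pt "-30 25 50 0 0 0.1 1" --pt "-70 60 50 0 0 0.19 1" --pt "-110 95 50 0 0 0.19 1" --pt "-148 125 50 0 0 0.19 1" --pt "-148 125 50 0 0 0.19 1" --pt "-148 125 40 0 0 0.19 1" --pt "-148 125 30 0 0 0.19 1" --pt "-148 125 30 0 0 0.19 1"

```text
t: 1.0
tool_pos: [0.5268, 0.123, 0.2245]
ee_rot: [-3.137, 0.001, 1.758]
wrist_force: [-0.3, -0.7, -0.2]
grip_width: 0.023
grasp_force: 0.0
```

```bash
python3 - <<'E'
from h import *
c=bot.camera("side");cv2.imwrite("pics/s1.png",cv2.resize(c["pixels"][90:270,180:330],None,fx=3.3,fy=3.3))
o=bot.get_obs();print(o["tool_pos"],o["ee_rot"],o["wrist_force"],o["grip_width"])
E
```

```text
[0.52722504 0.12332421 0.22530232] [-3.13857654e+00  5.47966705e-04  1.75808308e+00] [0.80364928 0.19009169 0.37323774] 0.018933735433969007
```

View pics/s1.png

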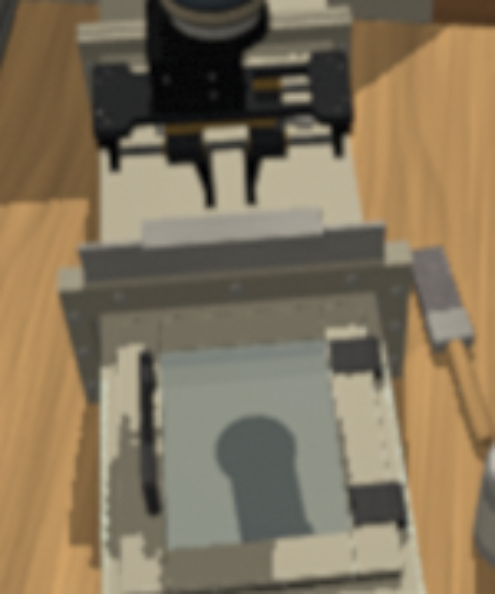

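The fingertips at about (210–250, 205) in the crop look slightly beyond the lip, the light strip at (145–322, 215–243). I'll measure both in this view.

```bash
python3 - <<'E'
from h import *
o=bot.get_obs()
for n in("side","scene"):
    c=bot.camera(n);P=cloud(c);g=c["pixels"].astype(int)
    f=210/np.tan(np.radians(c["vertical_fov"])/2);T=np.linalg.inv(c["pose"])
    def pr(p):
        q=T[:3,:3]@p+T[:3,3];return (c["cx"]+f*q[0]/-q[2],c["cy"]-f*q[1]/-q[2])
    print(n,"tcp px",pr(o["tool_pos"]),"lip est px",[tuple(np.round(pr(np.array([.527+a*np.cos(.19)-b*np.sin(.19),.125+a*np.sin(.19)+b*np.cos(.19),.214])),1)) for a,b in((-.075,-.016),(.075,-.016),(.075,.016),(-.075,.016))])
    m=(P[...,2]>.2)&(P[...,2]<.2225)&(P[...,0]>.38)&(P[...,0]<.68)&(P[...,1]>.06)&(P[...,1]<.2)&(g.min(2)>110)
    k,lab,st,ce=cv2.connectedComponentsWithStats(m.astype(np.uint8));i=1+np.argmax(st[1:,4]);m=lab==i
    v,u=np.nonzero(m);p=P[m];r=cv2.minAreaRect(np.c_[u,v].astype(np.float32));print("lip px",st[i],cv2.boxPoints(r).round(1).tolist(),"world",cv2.minAreaRect(p[:,:2].astype(np.float32)),np.median(p,0),np.percentile(p[:,2],[5,95]))
    # dark finger pixels near the tip height
    m=(P[...,2]>.222)&(P[...,2]<.245)&(abs(P[...,0]-.527)<.06)&(abs(P[...,1]-.125)<.06)
    if m.any(): print("finger",m.sum(),P[m].min(0),P[m].max(0),np.median(P[m],0),np.argwhere(m).max(0),np.argwhere(m).min(0))
E
```

```text
side tcp px (np.float64(249.80320396687216), np.float64(156.12148673016725)) lip est px [(np.float64(222.6), np.float64(164.8)), (np.float64(277.9), np.float64(160.9)), (np.float64(276.8), np.float64(152.4)), (np.float64(222.5), np.float64(156.2))]
lip px [210 152  87  13 544] [[209.5, 156.89999389648438], [295.5, 150.3000030517578], [296.20001220703125, 159.0], [210.10000610351562, 165.60000610351562]] world ((0.5351704955101013, 0.12698352336883545), (0.23777209222316742, 0.03580774366855621), 12.44500732421875) [0.52850282 0.12560516 0.21500277] [0.20473174 0.21781115]
scene tcp px (np.float64(299.979247851489), np.float64(162.64866997084027)) lip est px [(np.float64(282.8), np.float64(152.5)), (np.float64(310.3), np.float64(181.9)), (np.float64(318.3), np.float64(177.5)), (np.float64(290.7), np.float64(148.5))]
lip px [282 148  44  46 376] [[280.0, 151.0], [286.0, 145.0], [329.5, 188.5], [323.5, 194.5]] world ((0.5416402816772461, 0.12860208749771118), (0.22667185962200165, 0.034830253571271896), 12.917533874511719) [0.53519221 0.12577341 0.21189632] [0.2033985  0.21607024]
```

```bash
python3 - <<'E'
from h import *
c=bot.camera("side");P=cloud(c)
for v in range(140,162,2):print(v,[(P[v,u].round(3).tolist(),int(c["pixels"][v,u].mean())) for u in (243,246,250,254)])
c=bot.camera("wrist");cv2.imwrite("pics/w1.png",c["pixels"])
o=bot.get_obs();print(o["grip_width"])
E
```

```text
140 [([0.516, 0.111, 0.296], 13), ([0.523, 0.113, 0.294], 67), ([0.501, 0.277, 0.135], 174), ([0.543, 0.116, 0.294], 0)]
142 [([0.515, 0.11, 0.29], 54), ([0.522, 0.114, 0.287], 56), ([0.502, 0.269, 0.134], 173), ([0.543, 0.116, 0.286], 5)]
144 [([0.482, 0.257, 0.136], 108), ([0.522, 0.114, 0.279], 42), ([0.503, 0.262, 0.132], 174), ([0.542, 0.117, 0.279], 24)]
146 [([0.482, 0.254, 0.13], 151), ([0.521, 0.114, 0.272], 34), ([0.504, 0.255, 0.131], 174), ([0.542, 0.114, 0.274], 34)]
148 [([0.484, 0.245, 0.131], 161), ([0.522, 0.11, 0.269], 23), ([0.506, 0.244, 0.134], 174), ([0.542, 0.115, 0.266], 28)]
150 [([0.485, 0.237, 0.13], 168), ([0.521, 0.111, 0.26], 23), ([0.506, 0.24, 0.129], 174), ([0.541, 0.116, 0.257], 47)]
152 [([0.486, 0.228, 0.131], 172), ([0.496, 0.226, 0.133], 132), ([0.508, 0.229, 0.132], 173), ([0.52, 0.228, 0.134], 157)]
154 [([0.487, 0.22, 0.13], 165), ([0.497, 0.216, 0.135], 166), ([0.524, 0.142, 0.214], 165), ([0.536, 0.142, 0.215], 162)]
156 [([0.507, 0.131, 0.216], 148), ([0.515, 0.133, 0.215], 148), ([0.526, 0.133, 0.216], 149), ([0.537, 0.134, 0.215], 150)]
158 [([0.508, 0.124, 0.215], 150), ([0.516, 0.125, 0.215], 150), ([0.527, 0.126, 0.215], 151), ([0.537, 0.131, 0.211], 150)]
160 [([0.509, 0.118, 0.214], 149), ([0.517, 0.119, 0.213], 149), ([0.528, 0.119, 0.215], 150), ([0.539, 0.117, 0.218], 151)]
0.004671641668253318
```

View pics/w1.png

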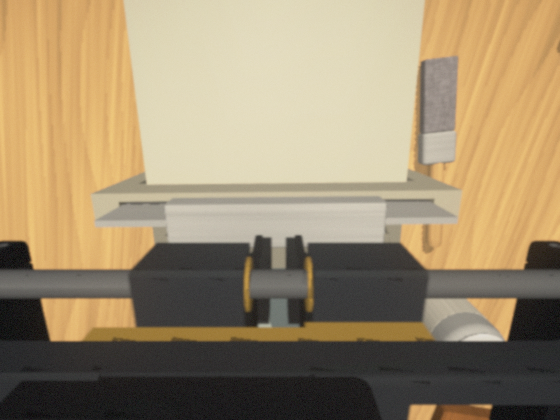

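The wrist view shows the lip at (167–385, 198–240), with the fingers at (250–305) centred along it. Creeping down now.

Request:
drive_tool --pt "0 1 -2 0 0 0 1" --pt "0 1 -4 0 0 0 1" --pt "0 1 -6 0 0 0 1" --pt "0 1 -8 0 0 0 1" --pt "0 1 -10 0 0 0 1" --pt "0 1 -12 0 0 0 1" --pt "0 1 -14 0 0 0 1" --pt "0 1 -16 0 0 0 1" --pt "0 1 -18 0 0 0 1"

```text
t: 2.15
tool_pos: [0.527, 0.126, 0.2089]
ee_rot: [3.141, -0.0, 1.761]
wrist_force: [0.3, 0.7, 0.1]
grip_width: 0.0002
grasp_force: 0.0
```

Request:
drive_tool --pt "0 0 -2 0 0 0 1" --pt "0 0 -4 0 0 0 1" --pt "0 0 -6 0 0 0 1" --pt "0 0 -6 0 0 0 1"

```text
t: 2.55
tool_pos: [0.5268, 0.126, 0.2027]
ee_rot: [-3.141, 0.0, 1.761]
wrist_force: [1.3, -0.5, -1.1]
grip_width: 0.0006
grasp_force: 0.0
```

```bash
python3 - <<'E'
from h import *
o=bot.get_obs();print(o["tool_pos"],o["wrist_force"])
c=bot.camera("side");P=cloud(c)
cv2.imwrite("pics/s2.png",cv2.resize(c["pixels"][120:190,200:300],None,fx=6,fy=6))
for v in range(144,168,2):print(v,[(P[v,u].round(3).tolist(),int(c["pixels"][v,u].mean())) for u in (235,248,250,252,265)])
E
```

```text
[0.52679436 0.12600216 0.2027408 ] [ 1.31811571 -0.46485295 -1.120674  ]
144 [([0.457, 0.257, 0.133], 153), ([0.527, 0.117, 0.277], 27), ([0.532, 0.117, 0.277], 21), ([0.537, 0.119, 0.276], 11), ([0.549, 0.272, 0.128], 173)]
146 [([0.458, 0.248, 0.134], 172), ([0.526, 0.118, 0.269], 13), ([0.531, 0.118, 0.269], 29), ([0.536, 0.118, 0.269], 1), ([0.55, 0.26, 0.13], 173)]
148 [([0.459, 0.243, 0.13], 171), ([0.525, 0.117, 0.262], 12), ([0.53, 0.121, 0.258], 34), ([0.536, 0.116, 0.265], 6), ([0.551, 0.252, 0.13], 173)]
150 [([0.46, 0.234, 0.131], 171), ([0.525, 0.115, 0.257], 9), ([0.506, 0.24, 0.129], 31), ([0.535, 0.119, 0.254], 25), ([0.552, 0.245, 0.128], 173)]
152 [([0.461, 0.226, 0.13], 170), ([0.525, 0.117, 0.247], 13), ([0.53, 0.118, 0.247], 30), ([0.514, 0.229, 0.133], 38), ([0.553, 0.235, 0.13], 172)]
154 [([0.464, 0.213, 0.135], 171), ([0.524, 0.116, 0.241], 18), ([0.529, 0.118, 0.24], 38), ([0.534, 0.12, 0.238], 26), ([0.566, 0.143, 0.217], 159)]
156 [([0.484, 0.131, 0.213], 155), ([0.524, 0.116, 0.233], 36), ([0.529, 0.115, 0.234], 55), ([0.534, 0.12, 0.229], 48), ([0.567, 0.138, 0.214], 155)]
158 [([0.486, 0.122, 0.215], 149), ([0.522, 0.123, 0.218], 125), ([0.527, 0.126, 0.215], 146), ([0.532, 0.127, 0.215], 141), ([0.567, 0.131, 0.214], 156)]
160 [([0.487, 0.114, 0.216], 151), ([0.523, 0.118, 0.216], 101), ([0.528, 0.119, 0.215], 98), ([0.533, 0.12, 0.214], 100), ([0.569, 0.122, 0.216], 154)]
162 [([0.488, 0.108, 0.215], 148), ([0.523, 0.111, 0.215], 92), ([0.529, 0.111, 0.216], 92), ([0.534, 0.113, 0.214], 91), ([0.568, 0.122, 0.208], 90)]
164 [([0.489, 0.102, 0.213], 101), ([0.523, 0.11, 0.208], 74), ([0.528, 0.112, 0.207], 75), ([0.534, 0.113, 0.206], 75), ([0.569, 0.117, 0.205], 73)]
166 [([0.489, 0.101, 0.206], 73), ([0.523, 0.109, 0.201], 73), ([0.528, 0.11, 0.2], 74), ([0.534, 0.11, 0.201], 74), ([0.567, 0.131, 0.181], 74)]
```

View pics/s2.png

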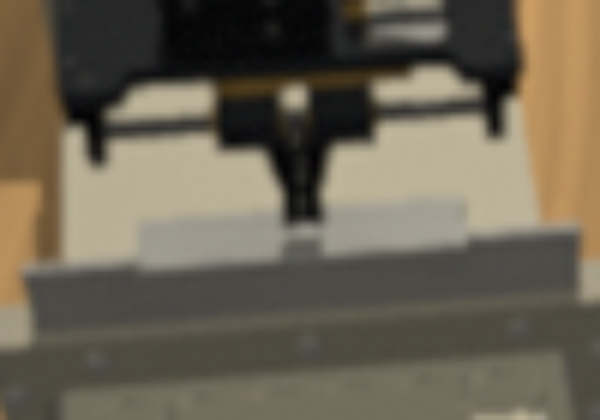

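The fingertips end at about (300, 220) in the crop, still roughly 14 mm above the lip, with a shadow between them. The real tips therefore sit about 25 mm behind the reported TCP. I'll keep creeping down; contact on the hard stop will calibrate that.

Request:
drive_tool --pt "0 0 -2 0 0 0 1" --pt "0 0 -4 0 0 0 1" --pt "0 0 -6 0 0 0 1" --pt "0 0 -8 0 0 0 1" --pt "0 0 -10 0 0 0 1" --pt "0 0 -12 0 0 0 1" --pt "0 0 -14 0 0 0 1" --pt "0 0 -16 0 0 0 1"

```text
t: 3.4
tool_pos: [0.527, 0.1261, 0.1872]
ee_rot: [3.142, -0.0, 1.761]
wrist_force: [-1.2, -0.2, 3.8]
grip_width: 0.0006
grasp_force: 1.6
```

Request:
drive_tool --pt "0 0 -2 0 0 0 1" --pt "0 0 -4 0 0 0 1" --pt "0 0 -6 0 0 0 1" --pt "0 0 -8 0 0 0 1" --pt "0 0 -10 0 0 0 1"

```text
t: 3.9
tool_pos: [0.527, 0.1261, 0.177]
ee_rot: [3.141, -0.0, 1.761]
wrist_force: [-1.5, -0.1, 3.4]
grip_width: 0.0007
grasp_force: 1.6
```

Request:
drive_tool --pt "0 0 -2 0 0 0 1" --pt "0 0 -3 0 0 0 1" --pt "0 0 -4 0 0 0 1" --pt "0 0 -5 0 0 0 1"

```text
t: 4.3
tool_pos: [0.5271, 0.126, 0.1729]
ee_rot: [3.141, 0.0, 1.761]
wrist_force: [-3.8, -1.1, 12.3]
grip_width: 0.0006
grasp_force: 6.4
```

Request:
drive_tool --pt "0 0 -1 0 0 0 1" --pt "0 0 -2 0 0 0 1" --pt "0 0 -2 0 0 0 1"

```text
t: 4.6
tool_pos: [0.5271, 0.1261, 0.1728]
ee_rot: [3.141, 0.0, 1.761]
wrist_force: [-6.4, -2.9, 18.2]
grip_width: 0.0007
grasp_force: 9.2
```

Request:
drive_tool --pt "0 0 -1 0 0 0 1" --pt "0 0 -2 0 0 0 1" --pt "0 0 -3 0 0 0 1" --pt "0 0 -3 0 0 0 1" --pt "0 0 -3 0 0 0 1"

```text
t: 5.1
tool_pos: [0.5272, 0.1261, 0.1727]
ee_rot: [3.14, 0.001, 1.76]
wrist_force: [-12.5, -3.7, 34.2]
grip_width: 0.0006
grasp_force: 17.1
```

The stop is hard: z stayed at 0.1727 while the force rose to 34 N. With the lip at 0.198, the real tip is about 25 mm above the reported TCP. Next I'll back off and move above the handle with the fingers open.

Request:
drive_tool --pt "0 0 10 0 0 0 1" --pt "0 0 35 0 0 0 1" --pt "0 0 70 0 0 0 -1" --pt "-10 -40 70 0 0 0 -1" --pt "-20 -85 70 0 0 0 -1" --pt "-32 -132 70 0 0 0 -1" --pt "-42 -179 60 0 0 0 -1" --pt "-42 -179 45 0 0 0 -1" --pt "-42 -179 35 0 0 0 -1" --pt "-42 -179 35 0 0 0 -1"

```text
t: 6.1
tool_pos: [0.4841, -0.052, 0.2004]
ee_rot: [-3.139, -0.001, 1.762]
wrist_force: [-0.2, 0.5, 0.5]
grip_width: 0.0563
grasp_force: 0.0
```

```bash
python3 - <<'E'
from h import *
o=bot.get_obs();print(o["tool_pos"],o["ee_rot"],o["wrist_force"],o["grip_width"])
c=bot.camera("side");P=cloud(c);g=c["pixels"]
m=(P[...,2]>.204)&(P[...,2]<.225)&(P[...,0]>.38)&(P[...,0]<.68)&(P[...,1]>.08)&(P[...,1]<.2);print("lip high px",m.sum())
m=(P[...,2]>.19)&(P[...,2]<.204)&(P[...,0]>.4)&(P[...,0]<.68)&(P[...,1]>.1)&(P[...,1]<.2)&(g.min(2)>110);print("lip z",np.median(P[m],0),m.sum())
for lo,hi in((.19,.2),(.2,.21),(.21,.22),(.22,.235),(.235,.26)):
    m=(P[...,2]>lo)&(P[...,2]<hi)&(abs(P[...,1]+.053)<.05)&(abs(P[...,0]-.485)<.09)
    if m.any():print(lo,m.sum(),P[m].min(0).round(3),P[m].max(0).round(3))
cv2.imwrite("pics/s3.png",cv2.resize(g[120:260,180:320],None,fx=4,fy=4))
E
```

```text
[ 0.48408493 -0.05202659  0.20037448] [-3.13858913e+00 -1.21379009e-03  1.76224055e+00] [-0.20210747  0.54231265  0.50996971] 0.05627344196574333
lip high px 0
lip z [0.54816982 0.13088402 0.19971119] 343
0.19 3 [ 0.476 -0.067  0.19 ] [ 0.489 -0.008  0.191]
0.22 13 [ 0.452 -0.069  0.227] [ 0.524 -0.053  0.235]
0.235 68 [ 0.448 -0.07   0.235] [ 0.526 -0.048  0.259]
```

View pics/s3.png

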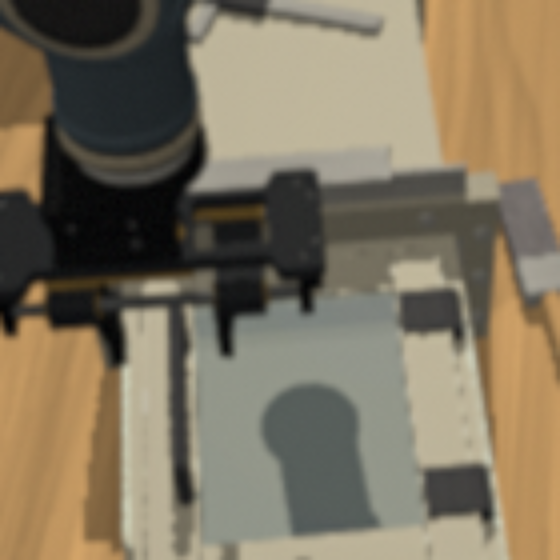

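The lip now reads 0.1997, so it is shut. The open fingers at (110, 350) and (225, 345) straddle the bar at (180, 330–500), with the tips 26 mm above the reported TCP. I'll lower until the bar is about 15 mm inside the tips and close.

Request:
drive_tool --pt "0 0 -12 0 0 0 -1" --pt "0 0 -26 0 0 0 -1" --pt "0 0 -40 0 0 0 -1" --pt "0 0 -52 0 0 0 -1" --pt "0 0 -62 0 0 0 -1" --pt "0 0 -62 0 0 0 -1" --pt "0 0 -62 0 0 0 1" --pt "0 0 -62 0 0 0 1" --pt "0 0 -62 0 0 0 1" --pt "0 0 -62 0 0 0 1"

```text
t: 7.15
tool_pos: [0.4853, -0.053, 0.1405]
ee_rot: [3.141, 0.0, 1.761]
wrist_force: [-0.3, 0.4, -0.1]
grip_width: 0.0627
grasp_force: 0.0
```

Request:
drive_tool --pt "0 0 0 0 0 0 1" --pt "0 0 0 0 0 0 1" --pt "0 0 0 0 0 0 1" --pt "0 0 0 0 0 0 1" --pt "0 0 0 0 0 0 1"

```text
t: 7.65
tool_pos: [0.485, -0.0529, 0.1401]
ee_rot: [3.142, -0.0, 1.761]
wrist_force: [-0.1, -0.6, 0.5]
grip_width: 0.0229
grasp_force: 0.0
```

Request:
drive_tool --pt "0 0 0 0 0 0 1" --pt "0 0 0 0 0 0 1" --pt "0 0 0 0 0 0 1" --pt "0 0 0 0 0 0 1"

```text
t: 8.05
tool_pos: [0.4818, -0.0536, 0.1397]
ee_rot: [-3.135, -0.001, 1.761]
wrist_force: [-6.8, -0.8, 5.2]
grip_width: 0.0111
grasp_force: 30.0
```

```bash
python3 - <<'E'
import numpy as np
y=.19;ex=np.array([np.cos(y),np.sin(y)])
def st(th):
    a=.32*th/1.75;x=-183*np.cos(th)+48*np.sin(th);z=183*np.sin(th)+48*np.cos(th)
    x-=40*np.sin(a);z-=40*np.cos(a);return np.r_[x*ex,z],a
T=np.linspace(0,1.75,29)
for k0 in(0,7,14,21):
    p0,a0=st(T[k0]);print("call from th",T[k0].round(2))
    for k in range(k0+1,k0+8):
        p,a=st(T[k]);d=p-p0;da=a-a0;print([*d.round(0),round(-da*np.sin(y),3),round(da*np.cos(y),3)],T[k].round(2))
E
```

```text
call from th 0.0
[np.float64(3.0), np.float64(1.0), np.float64(11.0), np.float64(-0.002), np.float64(0.011)] 0.06
[np.float64(6.0), np.float64(1.0), np.float64(22.0), np.float64(-0.004), np.float64(0.022)] 0.12
[np.float64(11.0), np.float64(2.0), np.float64(33.0), np.float64(-0.006), np.float64(0.034)] 0.19
[np.float64(15.0), np.float64(3.0), np.float64(44.0), np.float64(-0.009), np.float64(0.045)] 0.25
[np.float64(21.0), np.float64(4.0), np.float64(54.0), np.float64(-0.011), np.float64(0.056)] 0.31
[np.float64(27.0), np.float64(5.0), np.float64(64.0), np.float64(-0.013), np.float64(0.067)] 0.38
[np.float64(34.0), np.float64(6.0), np.float64(73.0), np.float64(-0.015), np.float64(0.079)] 0.44
call from th 0.44
[np.float64(7.0), np.float64(1.0), np.float64(9.0), np.float64(-0.002), np.float64(0.011)] 0.5
[np.float64(15.0), np.float64(3.0), np.float64(17.0), np.float64(-0.004), np.float64(0.022)] 0.56
[np.float64(23.0), np.float64(4.0), np.float64(25.0), np.float64(-0.006), np.float64(0.034)] 0.62
[np.float64(32.0), np.float64(6.0), np.float64(32.0), np.float64(-0.009), np.float64(0.045
[... 1015 characters left out ...]
om th 1.31
[np.float64(11.0), np.float64(2.0), np.float64(-0.0), np.float64(-0.002), np.float64(0.011)] 1.38
[np.float64(22.0), np.float64(4.0), np.float64(-1.0), np.float64(-0.004), np.float64(0.022)] 1.44
[np.float64(33.0), np.float64(6.0), np.float64(-3.0), np.float64(-0.006), np.float64(0.034)] 1.5
[np.float64(44.0), np.float64(9.0), np.float64(-5.0), np.float64(-0.009), np.float64(0.045)] 1.56
[np.float64(55.0), np.float64(11.0), np.float64(-8.0), np.float64(-0.011), np.float64(0.056)] 1.62
[np.float64(65.0), np.float64(13.0), np.float64(-12.0), np.float64(-0.013), np.float64(0.067)] 1.69
[np.float64(76.0), np.float64(15.0), np.float64(-17.0), np.float64(-0.015), np.float64(0.079)] 1.75
```

The bar is gripped at 30 N and lies about 3 mm nearer the robot than I commanded, so I'm folding that into the arc.

Request:
drive_tool --pt "-2 0 0 0 0 0 1" --pt "0 0 11 -0.002 0.011 0 1" --pt "3 1 22 -0.004 0.022 0 1" --pt "8 1 33 -0.006 0.034 0 1" --pt "12 2 44 -0.009 0.045 0 1" --pt "18 3 54 -0.011 0.056 0 1" --pt "24 4 64 -0.013 0.067 0 1" --pt "31 5 73 -0.015 0.079 0 1"

```text
t: 8.85
tool_pos: [0.5126, -0.0473, 0.211]
ee_rot: [-3.052, -0.003, 1.761]
wrist_force: [-6.1, 0.5, -5.4]
grip_width: 0.0111
grasp_force: 30.0
```

Request:
drive_tool --pt "7 1 9 -0.002 0.011 0 1" --pt "14 3 17 -0.004 0.022 0 1" --pt "22 4 25 -0.006 0.034 0 1" --pt "31 6 32 -0.009 0.045 0 1" --pt "40 8 39 -0.011 0.056 0 1" --pt "50 10 45 -0.013 0.067 0 1" --pt "60 12 51 -0.015 0.079 0 1"

```text
t: 9.55
tool_pos: [0.571, -0.0355, 0.2645]
ee_rot: [-2.968, -0.003, 1.761]
wrist_force: [-12.5, 1.5, 6.6]
grip_width: 0.0106
grasp_force: 30.0
```

Request:
drive_tool --pt "10 2 5 -0.002 0.011 0 1" --pt "21 4 9 -0.004 0.022 0 1" --pt "31 6 12 -0.006 0.034 0 1" --pt "42 8 15 -0.009 0.045 0 1" --pt "53 10 17 -0.011 0.056 0 1" --pt "64 12 18 -0.013 0.067 0 1" --pt "76 15 19 -0.015 0.079 0 1"

```text
t: 10.25
tool_pos: [0.6504, -0.0201, 0.2856]
ee_rot: [-2.897, -0.002, 1.761]
wrist_force: [-6.9, -0.2, 9.9]
grip_width: 0.0111
grasp_force: 30.0
```

Request:
drive_tool --pt "11 2 0 -0.002 0.011 0 1" --pt "22 4 -1 -0.004 0.022 0 1" --pt "33 6 -3 -0.006 0.034 0 1" --pt "44 9 -5 -0.009 0.045 0 1" --pt "55 11 -8 -0.011 0.056 0 1" --pt "65 13 -12 -0.013 0.067 0 1" --pt "76 15 -17 -0.015 0.079 0 1" --pt "76 15 -17 -0.015 0.079 0 1"

```text
t: 11.05
tool_pos: [0.7304, -0.0044, 0.2661]
ee_rot: [-2.824, -0.002, 1.762]
wrist_force: [2.6, 1.5, 2.8]
grip_width: 0.0112
grasp_force: 30.0
```

```bash
python3 - <<'E'
from h import *
o=bot.get_obs();print(o["tool_pos"],o["ee_rot"],o["wrist_force"],o["q"])
c=bot.camera("side");cv2.imwrite("pics/s4.png",cv2.resize(c["pixels"][60:280,180:360],None,fx=2.7,fy=2.7))
E
```

```text
[ 0.73037621 -0.00439759  0.26605952] [-2.82438494e+00 -1.73470205e-03  1.76222104e+00] [2.59336725 1.51765917 2.77424643] [-0.06307721  0.73333335 -0.01236303  0.96633381  0.0440825   1.75717911
  0.11940897]
```

View pics/s4.png

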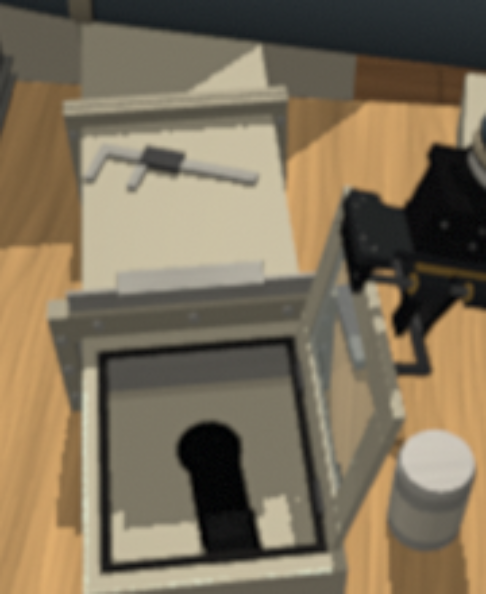

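The hatch stands past upright, with its pane at (310–400, 200–540). The shell at (210, 450–550) and the caliper at (165, 165) are undisturbed and the lip at (190, 277) is down. I'll open the fingers only part-way, to spare the pane, and withdraw along the tool axis.

Request:
drive_tool --pt "0 0 0 0 0 0 0.45" --pt "0 0 0 0 0 0 0.45" --pt "0 0 0 0 0 0 0.45" --pt "0 0 0 0 0 0 0.45" --pt "0 0 0 0 0 0 0.45" --pt "0 0 0 0 0 0 0.45"

```text
t: 11.7
tool_pos: [0.7279, -0.0061, 0.266]
ee_rot: [-2.82, -0.001, 1.76]
wrist_force: [-0.1, -0.3, 0.0]
grip_width: 0.0238
grasp_force: 0.0
```

Request:
drive_tool --pt "2 0 5 0 0 0 0.45" --pt "4 1 13 0 0 0 0.45" --pt "8 2 26 0 0 0 0.45" --pt "13 3 40 0 0 0 0.45" --pt "18 4 55 0 0 0 0.45" --pt "24 5 75 0 0 0 0.45" --pt "30 6 95 0 0 0 0.45" --pt "30 6 115 0 0 0 0.45" --pt "30 6 115 0 0 0 0.45"

```text
t: 12.6
tool_pos: [0.7484, -0.0006, 0.3734]
ee_rot: [-2.845, 0.006, 1.762]
wrist_force: [0.0, 0.0, 1.5]
grip_width: 0.0239
grasp_force: 0.0
```

```bash
python3 - <<'E'
from h import *
o=bot.get_obs();print(o["t"],o["tool_pos"],o["wrist_force"])
c=bot.camera("side");P=cloud(c);g=c["pixels"]
cv2.imwrite("pics/s5.png",cv2.resize(g,None,fx=1.4,fy=1.4))
m=(P[...,2]>.19)&(P[...,2]<.22)&(P[...,0]>.4)&(P[...,0]<.6)&(P[...,1]>.09)&(P[...,1]<.17)&(g.min(2)>110);print("lip",np.median(P[m],0),m.sum())
y=.19;q=np.stack([(P[...,0]-.662)*np.cos(y)+(P[...,1]+.018)*np.sin(y),-(P[...,0]-.662)*np.sin(y)+(P[...,1]+.018)*np.cos(y),P[...,2]-.132],-1)
m=(abs(q[...,1])<.125)&(q[...,2]>.04)&(q[...,2]<.2)&(q[...,0]>-.03)&(q[...,0]<.11)&(g.min(2)>90)
l=cv2.fitLine(q[m][:,[0,2]].astype(np.float32),cv2.DIST_HUBER,0,.01,.01).ravel();print("hatch",m.sum(),l,"angle",np.pi-np.arctan2(abs(l[1]),l[0]*np.sign(l[1])))
E
```

```text
12.6 [ 7.48415190e-01 -5.51867631e-04  3.73365784e-01] [0.00711068 0.01184083 1.46590796]
lip [0.5245963  0.12440199 0.19962239] 483
hatch 1747 [0.17253682 0.98500305 0.02745514 0.12598537] angle 1.744201
```

View pics/s5.png

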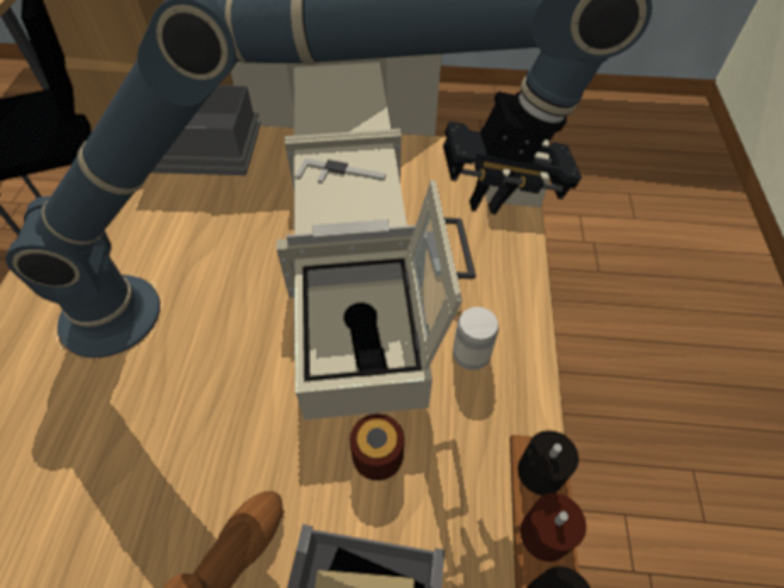

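The hatch stands free at about 1.74 rad (pane at (415–460, 190–360)). The gripper is clear at (500, 190), the lip is still down at 0.1996, and the other things are in place.

```bash
python3 -c "
from cell import bot
print(bot.hand_in())"
```

```text
the job is handed in; nothing more can be done
None
```

I pressed the shutter home, from about 15 mm open, to its hard stop at 34 N, then swung the hatch up to about 1.74 rad, just short of its 1.92 rad back stop; it stands there by itself with the shutter still shut, the bystanders in view unmoved, and the job handed in at 12.6 s.

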